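# Load the shaker: pots in the carrier, carrier to the scribed line, clamp down

### The arm

A 6-joint arm with a two-finger parallel gripper is mounted at the origin on the work surface. World frame = base frame: x ahead of the robot, y to its left, z up, the work surface at z = 0. Lengths are in m, angles in rad, forces in N, time in s.
With the tool pointing down it reaches from about 0.325 to 0.9 m from the base axis. Payload 6.1 kg.
Tool frame: the origin (TCP) lies at the very end of the fingers, on their centre line; the grasp point (between the pads) lies 19 mm behind it (bot.grip_point_offset is the distance from the TCP to the grasp point, in m); z points along the fingers, y is the line along which they close (so a half turn about z gives the same grasp; the last joint's range is limited). The gripper opens to 87 mm and grips with 3 to 60 N. Pads are 19 mm wide; open, the fingers measure 117 mm over their backs; the gripper's body (75 mm by 190 mm) begins 51 mm behind the grasp point.
Start: joints at [1.137, 0.22, 1.526, -0, 1.395, -0.126], TCP at [0.189, 0.596, 0.223] pointing down, gripper open.
Joint ranges: [-2.98, 2.98], [-0.91, 2.08], [0.09, 2.57], [-1.24, 4.39], [0.2, 2.65], [-2.68, 2.68]. Speed limits (rad/s): [2.57, 2.57, 3.01, 3.14, 3.14, 3.14].

### API

Orientations are given as a rotation vector (axis times angle).
In Python, from station import bot, effector, inverse_kinematics, get_image gives the robot as it stands. The module is installed in compiled form; this text tells all that it offers. Calls block until the motion is done:
- bot.move_ptp(position, orientation): joint-space move of the TCP to a pose.
- bot.move_linear(position, attitude=None, vel=0.15, until_force=None): straight line of the TCP; attitude=None keeps the orientation; vel is the mean speed in m/s. With until_force (N) it stops when the force on the tool has changed by that much, and returns True; else False.
- bot.movej(angles): joint-space move.
- effector.move_gripper(opening, effort=None): finger opening in m; effort is the grip in N (None keeps the last); returns when the fingers have stopped.
- bot.sleep(seconds).
- inverse_kinematics(position, orientation): joint angles nearest the present ones, or None.
- bot.sense(): the state.
- get_image(name): name is "scene" or "top" or "wrist"; returns a dict with "img" (420x560x3 uint8, blue, green, red), "fx", "fy", "cx", "cy" (pixels), "k1" (the pictures are not rectified: a ray, as slopes to the right and down, at radius r is drawn at 1 + k1 r^2 times it, then the intrinsics apply), "world_to_cam" (4x4, takes a point from world to camera coordinates). Camera axes: x right, y down, z forward; pixel columns grow to the right and rows downward; lengths in m; the calibration is good to about 2 mm. A picture is of the moment at which its call begins. There is no depth.
A pose or a line that the arm cannot do raises bot.IKError and nothing moves.
- bot.close_job(): hands the job in; it is judged then, once.
The state is a dict: "t": time; "qpos": joint angles; "joint_velocities": joint speeds; "effort": joint torques, N m; "eef_pos": TCP position; "tool_rot": TCP orientation; "contact_force": force on the tool from outside, world axes, zero at the start; "ft_torque": the same for the moment, N m; "opening": finger opening in m; "finger_force": force on a finger pad.
Only numpy, scipy, OpenCV 4.12 (cv2) and the standard library are available. Lean on these libraries where they do the work, as an engineer would, in place of code of your own. Each camera call takes 0.05 s, during which the arm holds its last target. There are 200 camera calls.

### The job

Get the shaker ready for a run: put the marker pen that lies on its deck into the black pen tray, stand every sample pot from the bench in the carrier, one pot to a compartment, and slide the carrier until its long side lies flush against the fence and its front end meets the scribed line. Then push the red handle of the toggle clamp all the way down past its over-centre point, so that the rubber-tipped spindle locks the carrier down on the line. Do not push aside or knock over the blue-capped bottles.

Things in the scene. Friction and masses are not known exactly. Their poses are not given: they have to be found in the camera images.
- shaker: bench shaker, fixed for the run but standing differently each time. Its origin is on the bench under the middle of its deck; its x axis points from the control panel (robot side) to the fence (far side), its y axis along the deck towards the clamp, z up. The deck is a bare aluminium plate 270 mm in x by 490 mm in y, its top 90 mm above the bench; nothing stops the carrier along y at the line
- line (a point): point on the deck's top where the scribed line (black, 3 mm wide, along the shaker's x, right across the deck in front of the clamp) crosses the middle of a carrier that touches the fence; shaker frame (22.5, 55, 90) mm; axes as the shaker's. The clamp's base begins 30 mm beyond the line in +y
- fence (a point): middle of the fence's face at deck level, shaker frame (100, -67.5, 90) mm; axes as the shaker's. The fence is a steel bar 345 mm long in y, 22 mm high, 12 mm thick, at the far side of the deck; its face looks towards the robot (-x of the shaker). Pushed against it, a skewed carrier may stick on one corner: push again on the side that lags
- carrier: loose grey plastic carrier on the deck, slightly skewed, too wide to pick up. Base plate 155 (x) by 195 (y) by 8 mm; on it a block of 4 open compartments, 155 by 127 mm, walls 5 mm thick, tops 38 mm up, so a bare 34 mm strip of plate shows at each y end. Origin: middle of the underside; +x side goes to the fence, +y end to the line; z up. About 0.45 kg empty, slides under a push of 3 to 12 N
- edge (a point): middle of the carrier's front (+y) bottom edge, at carrier (0, 97.5, 0) mm: the edge that must meet the line; it starts 50 to 95 mm short of it
- corner_a (a point): front bottom corner of the carrier on its fence side, at carrier (77.5, 97.5, 0) mm; it starts about 5 to 45 mm from the fence
- corner_b (a point): rear bottom corner of the carrier on its fence side, at carrier (77.5, -97.5, 0) mm. The carrier's compartments are 70 mm (x) by 56 mm (y) inside, centred at carrier (+-37.5, +-30.5) mm, floor 8 mm above its underside
- clamp_handle (a joint): angle of the toggle clamp's handle, rad: 0 at the start, fully raised (58 degrees above level, bar and spindle swung up clear), growing as it is pushed down; dead centre 0.89, end stop (locked, handle level) 0.98. Friction keeps it where it is left; with the carrier under the spindle, passing dead centre takes about 5 to 12 N on the grip; beyond it the clamp holds itself
- clamp_grip (a point): point on the handle 100 mm from its pivot; the red grip, 18 mm thick, runs from 40 to 120 mm from the pivot. The pivot is at shaker (22.5, 152, 144) mm and turns about the shaker's x axis; the handle points up and towards +y, and lies level along +y when locked, its middle then 54 mm above the deck
- spindle: rubber-tipped spindle at the end of the clamp's bar, 18 mm thick, sprung; when locked it presses on the middle of the bare strip at the carrier's front end, 17 mm behind the line. At the start the bar stands nearly upright 42 mm beyond the line, reaching 100 mm above the deck, the spindle pointing back and ending about above the line, 75 to 100 mm above the deck. Origin: on the bar's end
- pot1: sample pot, standing on the bench: frosted body 45 mm diameter, white screw lid 50 mm diameter and 14 mm high on top, 68 mm high in all, 80 g. Origin at the middle of its underside. Two to four pots are present, all alike
- pot2: sample pot like pot1
- pot3: sample pot like pot1
- pot4: sample pot like pot1
- bottle1: bystander: blue-capped glass bottle, 56 mm diameter, 98 mm high, origin at the middle of its underside; leave alone
- bottle2: bystander bottle like bottle1
- bottle3: bystander bottle like bottle1
- bottle4: bystander bottle like bottle1
- marker: marker pen lying on the deck between the carrier and the clamp, about along the shaker's x: 140 mm long, 15 mm thick, white with a black cap, 20 g; it does not roll. Origin at the middle of its grip on its underside; its length is its x axis, from -62 mm to +76 mm (cap end)
- pen_tray: open black pen tray, fixed on the bench beyond the pots: 190 mm long (its x axis) by 80 mm (y), 18 mm high, walls and floor 4 mm. Origin at the middle of its underside
Not all that is in view belongs to the job. Of the things shaped like the marker, the white one is meant.

How it is judged:
On the way, in this order (a step that is already met when the one before it is completed fails the run):
1. every pot stands in a compartment, and the carrier lies flush along the fence with its front edge on the line, at rest and not held (x of pot1 in the frame of carrier between -0.07 and 0.07 m and y of pot1 in the frame of carrier between -0.055 and 0.055 m and z of pot1 in the frame of carrier between 0.004 and 0.014 m and angle between each of pot1, pot2, pot3, pot4's own z axis and vertical below 0.1 rad and x of pot2 in the frame of carrier between -0.07 and 0.07 m and y of pot2 in the frame of carrier between -0.055 and 0.055 m and z of pot2 in the frame of carrier between 0.004 and 0.014 m and x of pot3 in the frame of carrier between -0.07 and 0.07 m and y of pot3 in the frame of carrier between -0.055 and 0.055 m and z of pot3 in the frame of carrier between 0.004 and 0.014 m and x of pot4 in the frame of carrier between -0.07 and 0.07 m and y of pot4 in the frame of carrier between -0.055 and 0.055 m and z of pot4 in the frame of carrier between 0.004 and 0.014 m and x of each of corner_a, corner_b in the frame of fence above -0.003 m and y of edge in the frame of line between -0.003 and 0.003 m and linear speed of carrier below 0.01 m/s and z of carrier in the frame of line below 0.004 m and value of joint clamp_handle below 0.6 rad and contact force between the fingers and carrier below 0.5 N), for 0.2 s.
2. the clamp handle is past dead centre and the spindle presses on the carrier (value of joint clamp_handle above 0.93 rad and contact force between spindle and carrier above 4 N), for 0.2 s.
At the end, for the whole second after the job is handed in: The marker lies in the tray; each pot stands upright (0.1 rad) on the floor of a compartment; both fence-side carrier corners are within 3 mm of the fence, its front edge within 3 mm of the line; the clamp handle is above 0.93, past dead centre, the spindle on the carrier with over 4 N; all at rest (all of step 2 and x of marker in the frame of pen_tray between -0.05 and 0.05 m and y of marker in the frame of pen_tray between -0.036 and 0.036 m and z of marker in the frame of pen_tray between -0.005 and 0.012 m and linear speed of marker below 0.02 m/s and x of pot1 in the frame of carrier between -0.07 and 0.07 m and y of pot1 in the frame of carrier between -0.055 and 0.055 m and z of pot1 in the frame of carrier between 0.004 and 0.014 m and angle between each of pot1, pot2, pot3, pot4's own z axis and vertical below 0.1 rad and x of pot2 in the frame of carrier between -0.07 and 0.07 m and y of pot2 in the frame of carrier between -0.055 and 0.055 m and z of pot2 in the frame of carrier between 0.004 and 0.014 m and x of pot3 in the frame of carrier between -0.07 and 0.07 m and y of pot3 in the frame of carrier between -0.055 and 0.055 m and z of pot3 in the frame of carrier between 0.004 and 0.014 m and x of pot4 in the frame of carrier between -0.07 and 0.07 m and y of pot4 in the frame of carrier between -0.055 and 0.055 m and z of pot4 in the frame of carrier between 0.004 and 0.014 m and x of each of corner_a, corner_b in the frame of fence above -0.003 m and y of edge in the frame of line between -0.003 and 0.003 m and linear speed of carrier below 0.01 m/s and z of carrier in the frame of line below 0.004 m); the robot touches nothing.
It fails at once if a blue-capped bottle is knocked over or pushed more than 30 mm (angle between any of bottle1, bottle2, bottle3, bottle4's own z axis and vertical above 0.5 rad or distance of any of bottle1, bottle2, bottle3, bottle4 from where it was at the start of the episode above 0.03 m).
Of pot1, pot2, pot3, pot4 only 2 to 4 are there at a start; the rules pass over those that are not, and their reading is None.
At some moment in a run one of carrier may be knocked a few centimetres aside while the robot is not near it.
It also fails if it takes over 210 s, if anything falls off the work surface, if the arm or the gripper's body presses on something with over 40 N, if the wrist force passes 120 N, or if a joint passes its speed limit or range.

## Working session

There is one attempt and no reset: what is moved stays moved. The work goes in short steps, each a Python script; the robot and the scene stay as the last script left them, time stands still between calls to the robot, and variables do not carry over. Pictures are saved under pics/ and viewed, at most 14 in all, crops included, and the job is handed in when it is done.

```bash
mkdir -p pics
cat > h.py <<'E'
import numpy as np, cv2
from station import bot, effector, inverse_kinematics, get_image
from scipy.spatial.transform import Rotation as R
def snap(name,f):
    d=get_image(name); cv2.imwrite(f'pics/{f}.png',d['img']); np.save(f'pics/{f}.npy',d,allow_pickle=True); return d
def load(f): return np.load(f'pics/{f}.npy',allow_pickle=True).item()
def px2w(d,u,v,z):
    x=(u-d['cx'])/d['fx']; y=(v-d['cy'])/d['fy']; rd=np.hypot(x,y); r=rd
    for _ in range(30): r=rd/(1+d['k1']*r*r)
    s=r/rd if rd>0 else 1
    T=np.linalg.inv(d['world_to_cam']); o=T[:3,3]; w=T[:3,:3]@np.array([x*s,y*s,1])
    return o+w*(z-o[2])/w[2]
def w2px(d,p):
    c=d['world_to_cam']@np.append(p,1); x,y=c[:2]/c[2]; k=1+d['k1']*(x*x+y*y)
    return np.array([d['fx']*x*k+d['cx'],d['fy']*y*k+d['cy']])
def down(yaw): # tool z down; finger closing axis (y) along world direction yaw
    y=np.array([np.cos(yaw),np.sin(yaw),0]); z=np.array([0,0,-1.]); x=np.cross(y,z)
    return R.from_matrix(np.c_[x,y,z]).as_rotvec()
E
python3 - <<'E'
from h import *
for n in ['scene','top','wrist']:
    d=snap(n,n+'0'); T=np.linalg.inv(d['world_to_cam']); print(n,T[:3,3].round(3),T[:3,2].round(3),d['fx'],d['k1'])
print(bot.sense())
E
```

```text
scene [ 1.245 -0.175  1.279] [-0.53   0.136 -0.837] 533.2064128112837 -0.14972559825852966
top [0.29  0.031 1.571] [ 0.167  0.001 -0.986] 499.92685556605204 0.04601429705605595
wrist [0.119 0.618 0.385] [ 0.254 -0.083 -0.964] 294.2830551572711 0.001486128107325427
{'t': 0.15, 'qpos': array([ 1.13692050e+00,  2.21082336e-01,  1.52734355e+00, -1.51065576e-05,
        1.39468038e+00, -1.26110269e-01]), 'joint_velocities': array([-0.00058534, -0.00477947, -0.0022146 , -0.00076761, -0.00164312,
       -0.00072186]), 'effort': array([ 3.25335441e-04, -4.95194435e+01, -3.87880576e+01,  6.99952757e-02,
        5.30994299e-02, -4.98952465e-05]), 'eef_pos': array([0.18914575, 0.59519643, 0.22166792]), 'tool_rot': array([-4.81465126e-01, -3.10407027e+00,  2.29115887e-03]), 'contact_force': array([-0.05149767,  0.57430164,  0.539148  ]), 'ft_torque': array([0.01295488, 0.00568547, 0.04007505]), 'finger_force': 0.0, 'opening': 0.08740206450703564}
```

View pics/scene0.png

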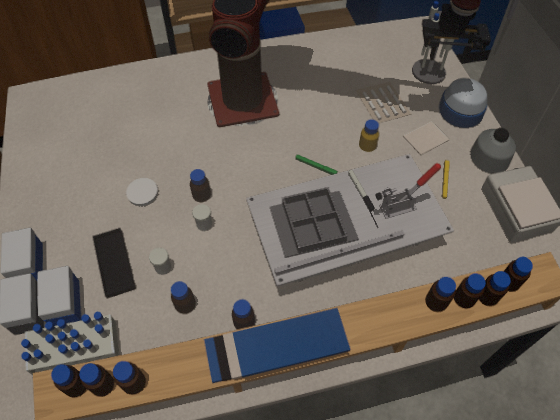

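View pics/top0.png

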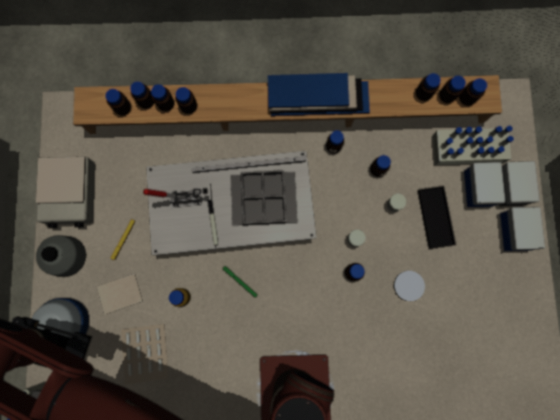

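Scene/top show: pots with white lids at top (357,239) and (398,202); the round white dish at (409,286) isn't a pot. Bottles are at top (335,141), (381,165), (355,271) and (178,297). Marker-like things are white with black cap on the deck at (212,215), yellow (123,239) and green (240,281); the white one is meant. Tray is black at (437,217). Close crop of the shaker next.

Run:
```python
import cv2
a=cv2.imread('pics/top0.png')
c=cv2.convertScaleAbs(cv2.resize(a[145:260,138:323],None,fx=4.3,fy=4.3,interpolation=cv2.INTER_CUBIC),alpha=1.4,beta=10);cv2.imwrite('pics/c1.png',c)
c=cv2.convertScaleAbs(cv2.resize(a[125:300,325:465],None,fx=3.4,fy=3.4,interpolation=cv2.INTER_CUBIC),alpha=1.6,beta=15);cv2.imwrite('pics/c2.png',c)
```

```text
(no output)
```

View pics/c1.png

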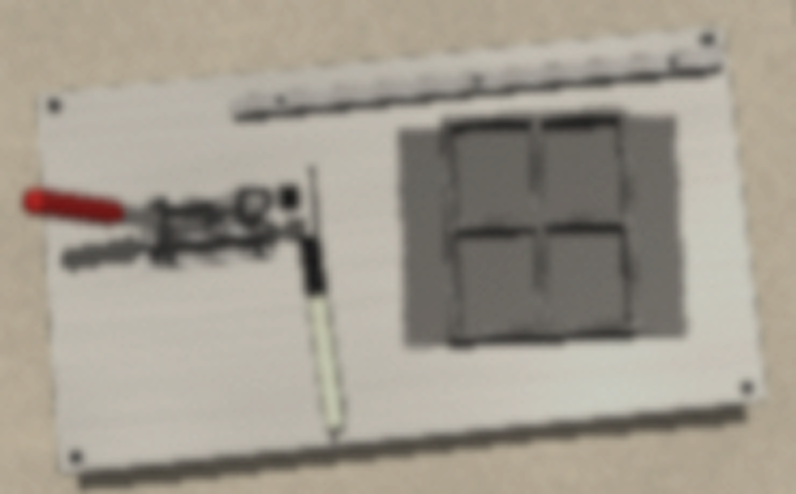

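View pics/c2.png

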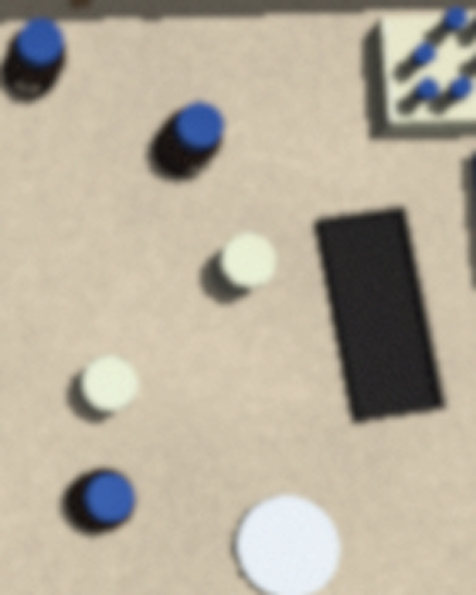

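```bash
cat > m.py <<'E'
from h import *
d=load('top0')
c1=lambda u,v,z: px2w(d,138+(u+.5)/4.3-.5,145+(v+.5)/4.3-.5,z)
c2=lambda u,v,z: px2w(d,325+(u+.5)/3.4-.5,125+(v+.5)/3.4-.5,z)
def fit(loc,w):
    loc=np.array(loc);w=np.array(w)[:,:2];a=loc-loc.mean(0);b=w-w.mean(0)
    th=np.arctan2((a[:,0]*b[:,1]-a[:,1]*b[:,0]).sum(),(a*b).sum())
    Rm=np.array([[np.cos(th),-np.sin(th)],[np.sin(th),np.cos(th)]])
    t=w.mean(0)-Rm@loc.mean(0); return t,th,np.abs((loc@Rm.T+t-w)).max()
if __name__=='__main__':
    W=[c1(*p,.09) for p in [(42,95),(722,30),(765,400),(62,470)]]
    print('deck',fit([(.135,.245),(.135,-.245),(-.135,-.245),(-.135,.245)],W))
    C=[c1(*p,.098) for p in [(400,130),(675,118),(686,335),(405,347)]]
    print('carrier',fit([(.0775,.0975),(.0775,-.0975),(-.0775,-.0975),(-.0775,.0975)],C))
    m=[c1(*p,.0975) for p in [(308,233),(337,435)]]; print('marker',m,np.linalg.norm(m[0]-m[1]))
    T=[c2(*p,.018) for p in [(316,222),(404,208),(443,405),(354,421)]]
    print('tray',fit([(.095,.04),(.095,-.04),(-.095,-.04),(-.095,.04)],T))
    for p in [(250,261),(109,384)]: print('pot',c2(*p,.068))
    for p in [(41,42),(200,126),(110,498)]: print('bot',c2(*p,.098))
    print('bot4',px2w(d,179,297,.098))
E
python3 m.py
```

```text
deck (array([0.56088128, 0.17830204]), np.float64(0.07095499832626355), np.float64(0.0032116655896264334))
carrier (array([0.56677371, 0.07803717]), np.float64(0.01488760373491277), np.float64(0.000873678793544802))
marker [array([0.57047383, 0.24078232, 0.0975    ]), array([0.42892543, 0.22143813, 0.0975    ])] 0.14286408058353217
tray (array([ 0.50854191, -0.4566795 ]), np.float64(0.11445071252939142), np.float64(0.0039003015331412483))
pot [ 0.55160198 -0.33047165  0.068     ]
pot [ 0.44461482 -0.19885844  0.068     ]
bot [ 0.7513159  -0.14965244  0.098     ]
bot [ 0.66946348 -0.28712952  0.098     ]
bot [ 0.3434809  -0.18975773  0.098     ]
bot4 [0.28369308 0.32896722 0.098     ]
```

```bash
cat >> h.py <<'E'
def ori(p,yaw):
    best=None; q0=bot.sense()['qpos']
    for k in (0,np.pi,-np.pi):
        q=inverse_kinematics(p,down(yaw+k))
        if q is not None:
            c=abs(np.array(q)[5])
            if best is None or c<best[0]: best=(c,yaw+k)
    return down(best[1])
def go(p,yaw): bot.move_ptp(p,ori(p,yaw))
def st(*k):
    s=bot.sense(); print([ (i,np.round(s[i],3)) for i in ('t','eef_pos','contact_force','opening','finger_force')])
E
python3 - <<'E'
from h import *
effector.move_gripper(.045,10)
a=.136; mo=np.array([.4289,.2214])+.06*np.array([np.cos(a),np.sin(a)])
g=mo-.012*np.array([np.cos(a),np.sin(a)])
s=bot.sense()['eef_pos']; bot.move_linear([s[0],s[1],.33])
go([*g,.33],a+np.pi/2); bot.move_linear([*g,.13])
st(); snap('wrist','w1')
bot.move_linear([*g,.0925],vel=.06,until_force=6); effector.move_gripper(0.0,12); st()
bot.move_linear([*g,.2]); st(); snap('wrist','w2')
E
```

```text
[('t', np.float64(5.167)), ('eef_pos', array([0.477, 0.228, 0.131])), ('contact_force', array([0.911, 0.743, 0.611])), ('opening', np.float64(0.045)), ('finger_force', np.float64(0.0))]
[('t', np.float64(6.633)), ('eef_pos', array([0.477, 0.228, 0.093])), ('contact_force', array([-1.086, -0.17 ,  1.08 ])), ('opening', np.float64(0.014)), ('finger_force', np.float64(11.993))]
[('t', np.float64(7.5)), ('eef_pos', array([0.476, 0.228, 0.199])), ('contact_force', array([ 0.182, -0.156, -1.095])), ('opening', np.float64(0.014)), ('finger_force', np.float64(11.993))]
```

View pics/w2.png

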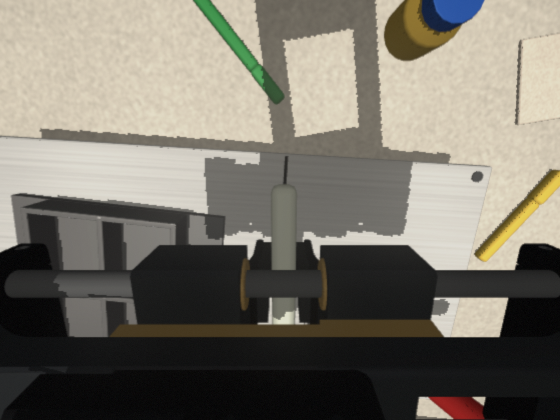

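```bash
python3 - <<'E'
from h import *
b=.1145; g=np.array([.5085,-.4567])-.019*np.array([np.cos(b),np.sin(b)])
go([*g,.2],b+np.pi/2); bot.move_linear([*g,.04]); bot.move_linear([*g,.009],vel=.05,until_force=4); st()
effector.move_gripper(.028); bot.move_linear([*g,.15]); snap('top','t1')
effector.move_gripper(.075,15)
# pot A: close axis chosen along the line pot->free; 
p=np.array([.5516,-.3305]); go([*p,.15],np.pi/2+b); snap('wrist','w3')
bot.move_linear([*p,.046],until_force=6,vel=.1); effector.move_gripper(.03,15); st()
bot.move_linear([*p,.25]); st();
E
python3 - <<'E'
import cv2
a=cv2.imread('pics/t1.png');cv2.imwrite('pics/c3.png',cv2.resize(a[145:300,138:465],None,fx=2.4,fy=2.4,interpolation=cv2.INTER_CUBIC))
E
```

```text
[('t', np.float64(11.767)), ('eef_pos', array([ 0.49 , -0.459,  0.011])), ('contact_force', array([ 0.08 , -0.525,  1.18 ])), ('opening', np.float64(0.014)), ('finger_force', np.float64(12.0))]
[('t', np.float64(16.95)), ('eef_pos', array([ 0.552, -0.331,  0.046])), ('contact_force', array([ 0.147, -0.145,  0.949])), ('opening', np.float64(0.05)), ('finger_force', np.float64(14.997))]
[('t', np.float64(18.458)), ('eef_pos', array([ 0.551, -0.33 ,  0.249])), ('contact_force', array([-0.649,  0.109, -1.449])), ('opening', np.float64(0.049)), ('finger_force', np.float64(15.0))]
```

View pics/c3.png

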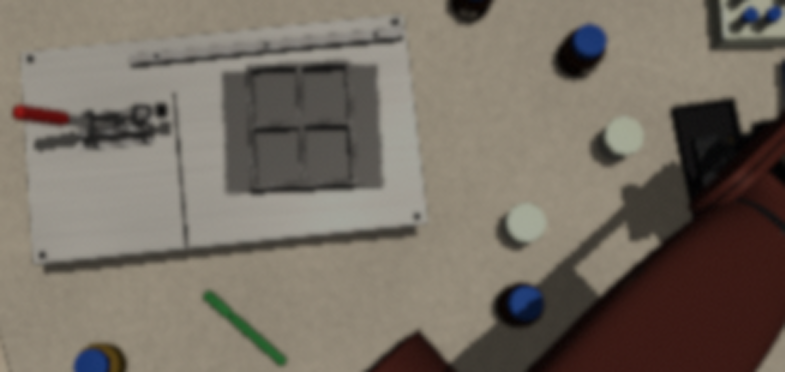

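```bash
cat > m2.py <<'E'
from h import *
C0=np.array([.5668,.0780]);th=.0149
def cw(x,y): return C0+np.array([[np.cos(th),-np.sin(th)],[np.sin(th),np.cos(th)]])@np.array([x,y])
def place(q):
    go([*q,.27],np.pi/2+th); bot.move_linear([*q,.17]); bot.move_linear([*q,.145],vel=.04,until_force=4); st()
    effector.move_gripper(.07); bot.move_linear([*q,.25])
E
python3 - <<'E'
from m2 import *
d=load('t1'); 
for z,(u,v) in [(.09,(174,93)),(.09,(186,247))]: print(px2w(d,138+u/2.4,145+v/2.4,z))
place(cw(-.0375,-.0305))
effector.move_gripper(.08)
p=np.array([.4446,-.1989]); go([*p,.18],np.pi/4*3); bot.move_linear([*p,.046],until_force=6,vel=.1); effector.move_gripper(.03,15); st()
bot.move_linear([*p,.25])
place(cw(.0375,.0305))
p=bot.sense()['eef_pos']; go([.45,-.02,.33],np.pi/2+.07); snap('top','t2'); snap('wrist','w4'); st()
a=cv2.imread('pics/t2.png');cv2.imwrite('pics/c4.png',cv2.resize(a[145:260,138:465],None,fx=2.4,fy=2.4,interpolation=cv2.INTER_CUBIC))
E
```

```text
[0.61816387 0.23784364 0.09      ]
[0.4233389  0.22388629 0.09      ]
[('t', np.float64(21.325)), ('eef_pos', array([0.529, 0.047, 0.144])), ('contact_force', array([-0.639, -0.781,  5.094])), ('opening', np.float64(0.05)), ('finger_force', np.float64(14.99))]
[('t', np.float64(26.7)), ('eef_pos', array([ 0.445, -0.199,  0.046])), ('contact_force', array([ 0.511, -0.125,  1.083])), ('opening', np.float64(0.05)), ('finger_force', np.float64(15.403))]
[('t', np.float64(31.2)), ('eef_pos', array([0.603, 0.109, 0.144])), ('contact_force', array([-0.136,  0.53 ,  4.725])), ('opening', np.float64(0.05)), ('finger_force', np.float64(15.406))]
[('t', np.float64(35.242)), ('eef_pos', array([ 0.45, -0.02,  0.33])), ('contact_force', array([ 0.087,  0.068, -0.551])), ('opening', np.float64(0.07)), ('finger_force', np.float64(0.0))]
```

View pics/c4.png

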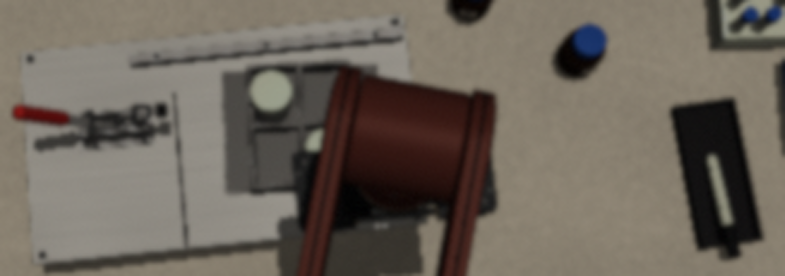

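The top view shows one pot in the front fence-side compartment. The marker is in the tray, but turned half round by the wrist, with its cap on the near wall (crop 730,243). I'll regrasp it and shift it 38 mm along the tray, then push the carrier to the fence.

Run:
```python
from h import *
b=.1145; e=np.array([np.cos(b),np.sin(b)]); c=np.array([.5085,-.4567]); g=c-.019*e; h=c+.019*e
effector.move_gripper(.028,12)
go([*g,.15],b+np.pi/2); bot.move_linear([*g,.012],vel=.08,until_force=6); effector.move_gripper(0,12); st()
bot.move_linear([*g,.06]); bot.move_linear([*h,.06]); bot.move_linear([*h,.009],vel=.05,until_force=5); st()
effector.move_gripper(.028); bot.move_linear([*h,.15])
go([.40,-.25,.30],b+np.pi/2); snap('top','t3')
a=cv2.imread('pics/t3.png')
cv2.imwrite('pics/c5.png',np.vstack([cv2.resize(a[150:245,170:320],(760,481),interpolation=cv2.INTER_CUBIC),cv2.resize(a[180:255,410:462].transpose(1,0,2),(160,110),interpolation=cv2.INTER_CUBIC).repeat(1,0) if 0 else np.pad(cv2.resize(a[185:250,415:465].transpose(1,0,2),(156,119),interpolation=cv2.INTER_CUBIC),((0,0),(0,604),(0,0)))]))
```

```text
[('t', np.float64(40.233)), ('eef_pos', array([ 0.49 , -0.459,  0.012])), ('contact_force', array([-0.104,  0.28 ,  0.442])), ('opening', np.float64(0.014)), ('finger_force', np.float64(12.0))]
[('t', np.float64(42.267)), ('eef_pos', array([ 0.528, -0.455,  0.009])), ('contact_force', array([ 0.283, -0.648,  0.441])), ('opening', np.float64(0.014)), ('finger_force', np.float64(12.0))]
```

View pics/c5.png

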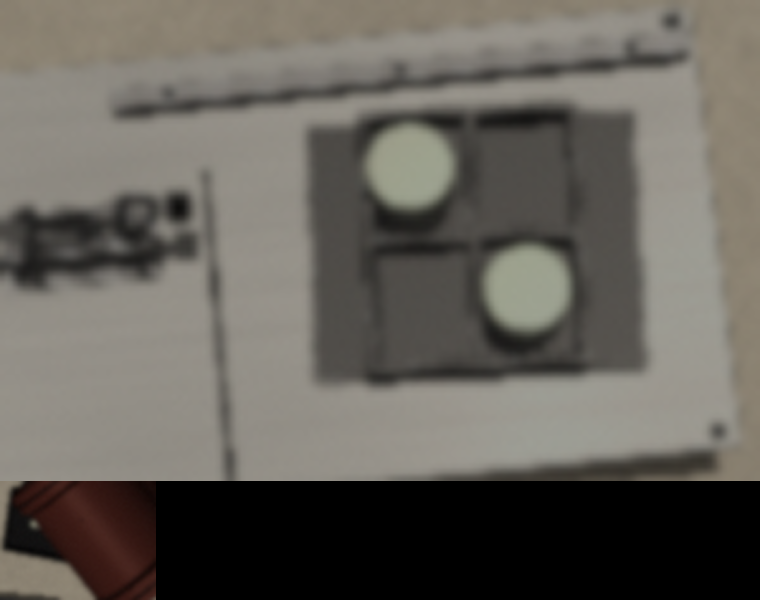

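Both pots stand in diagonal compartments (crop 410,167 and 527,288), with the carrier where it was and the line clear. Next the pushes.

```bash
cat >> h.py <<'E'
S0=np.array([.5609,.1783]);PHI=.0713
RS=np.array([[np.cos(PHI),-np.sin(PHI)],[np.sin(PHI),np.cos(PHI)]])
def sw(x,y,z): return np.array([*(S0+RS@np.array([x,y])),z])
def ws(p): return RS.T@(np.asarray(p)[:2]-S0)
def pushx(y,xend,f=18,x0=-.115,op=.08,z=.108):
    effector.move_gripper(op); go(sw(x0,y,.24),PHI+np.pi/2); bot.move_linear(sw(x0,y,z))
    r=bot.move_linear(sw(xend,y,z),vel=.03,until_force=f); s=bot.sense(); print('x',r,ws(s['eef_pos']),RS.T@s['contact_force'][:2])
    p=ws(s['eef_pos']); bot.move_linear(sw(p[0]-.02,y,z)); bot.move_linear(sw(p[0]-.02,y,.24))
def pushy(x,y0,yend,f=18,op=.05,z=.108):
    effector.move_gripper(op); go(sw(x,y0,.24),PHI); bot.move_linear(sw(x,y0,z),until_force=8)
    r=bot.move_linear(sw(x,yend,z),vel=.03,until_force=f); s=bot.sense(); print('y',r,ws(s['eef_pos']),RS.T@s['contact_force'][:2])
    p=ws(s['eef_pos']); bot.move_linear(sw(x,p[1]-.006,z)); bot.move_linear(sw(x,p[1]-.006,.24))
E
python3 - <<'E'
from h import *
pushx(-.1005,-.050)
pushy(.0225,-.183,-.106-.0095-.005,f=25)
st(); go(sw(-.02,-.19,.33),PHI); snap('top','t4'); snap('wrist','w5'); st()
a=cv2.imread('pics/t4.png');b=cv2.imread('pics/w5.png')
cv2.imwrite('pics/c6.png',np.vstack([cv2.resize(a[150:245,170:320],(400,253),interpolation=cv2.INTER_CUBIC),cv2.resize(b,(400,300))]))
E
```

```text
x True [-0.06511175 -0.10052425] [-0.07017625 -0.36633909]
y False [ 0.0222547  -0.12157423] [-1.33116037 -5.24164152]
[('t', np.float64(58.217)), ('eef_pos', array([0.592, 0.053, 0.239])), ('contact_force', array([-0.277,  0.6  ,  0.093])), ('opening', np.float64(0.05)), ('finger_force', np.float64(0.0))]
[('t', np.float64(58.858)), ('eef_pos', array([ 0.554, -0.012,  0.328])), ('contact_force', array([-1.024,  0.068,  0.047])), ('opening', np.float64(0.05)), ('finger_force', np.float64(0.0))]
```

View pics/c6.png

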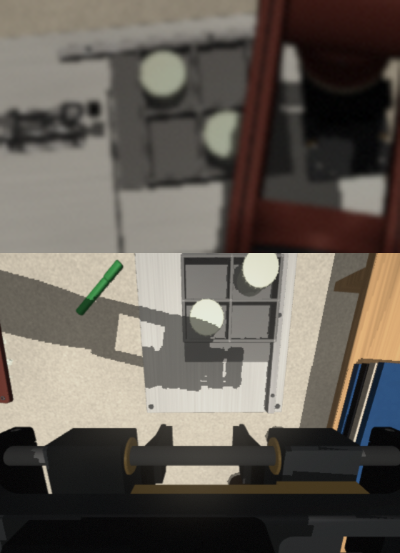

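Run:
```python
from h import *
d=load('w5'); Tc=np.linalg.inv(d['world_to_cam'])
print('cam in shaker',ws(Tc[:3,3]),Tc[2,3], 'fwd',RS.T@Tc[:2,2])
for dy in np.arange(0,.25,.03):
    p=sw(-.02,.055-dy,.09); q=p-np.array([0,0,-.09]) # shift: TCP z .24 instead of .33
    print(dy.round(2), w2px(d,q).round())
```

```text
cam in shaker [-0.02083161 -0.11699364] 0.49224641687695364 fwd [-0.00157727 -0.26669037]
0.0 [285. -76.]
0.03 [285. -35.]
0.06 [285.   4.]
0.09 [285.  40.]
0.12 [285.  75.]
0.15 [285. 107.]
0.18 [285. 138.]
0.21 [284. 167.]
0.24 [284. 195.]
```

```bash
cat >> h.py <<'E'
def look(f):
    go(sw(-.02,-.03,.24),PHI); bot.sleep(.2); d=snap('wrist',f)
    # rectify to a shaker-frame deck map at z=.09, 2px/mm
    xs=np.arange(-.115,.115,.0005); ys=np.arange(.10,-.05,-.0005)
    m=np.array([[w2px(d,sw(x,y,.09)) for x in xs] for y in ys],np.float32)
    im=cv2.remap(d['img'],m[...,0],m[...,1],cv2.INTER_CUBIC); cv2.imwrite(f'pics/{f}m.png',cv2.convertScaleAbs(im,alpha=1.3,beta=10)); return d,im
E
python3 - <<'E'
from h import *
look('L1')
a=cv2.imread('pics/L1.png'); b=cv2.imread('pics/L1m.png'); cv2.imwrite('pics/c7.png',np.vstack([np.pad(a[:300],((0,0),(0,0),(0,0))),np.pad(b,((0,0),(0,100),(0,0)))]))
E
```

```text
(no output)
```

View pics/c7.png

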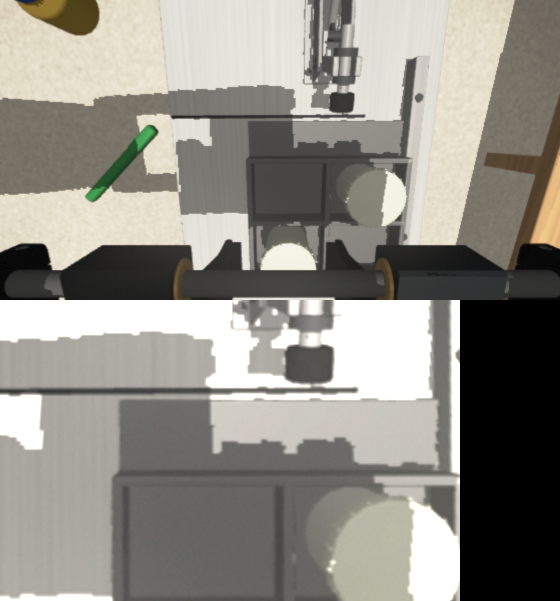

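Map of L1: line centre at row 90 and carrier front edge at row 100.5, parallel to it. So it is about 5.2 mm short, and the fence side is about touching.

Run:
```python
from h import *
pushy(.0225,-.135,-.1205+.0052,f=25)
pushx(-.0425,-.050,f=18)
d,im=look('L2'); g=cv2.cvtColor(im,cv2.COLOR_BGR2GRAY).astype(int)
for c in (130,180,250,300,330,400): print(c,g[80:110,c])
print(g[125,405:460], g[250,405:460])
st()
```

```text
y False [ 0.02268726 -0.11591927] [-0.07988582 -4.62454799]
x True [-0.06532431 -0.04253443] [ 0.17867387 -0.22442187]
130 [112 113 113 113 112 111 105  98  86  76  69  69  69  69  70  70  70  69
  69  70  70  70  69  68  68  69  69  69  68  68]
180 [112 112 112 112 110 110 100  85  73  71  69  70  70  69  69  69  69  70
  69  68  68  69  69  69  69  69  69  68  68  68]
250 [214 213 213 215 212 208 186 154 133 131 132 136 138 137 137 137 137 137
 138 138 138 137 137 136 137 137 137 138 137 137]
300 [ 46  45  58  79 115 154 158 125 110 122 131 135 137 136 136 136 136 135
 135 136 136 135 135 135 135 135 135 134 134 134]
330 [ 70  84 114 149 183 196 172 123 101 120 131 133 135 135 135 134 135 135
 135 135 135 135 134 134 134 134 134 134 134 134]
400 [213 213 213 214 212 210 196 177 152 138 129 131 132 132 132 132 132 132
 131 131 131 132 132 132 132 132 131 131 132 132]
[131 130 130 130 130 131 131 131 130 130 130 131 131 131 130 130 131 131
 130 130 130 130 130 130 130 130 130 130 131 128 126 117 100  85  76  73
  72  73  73  74  74  74  74  77  89 105 137 164 186 192 196 196 195 195
 193] [121 121 121 122 122 123 137 156 187 213 234 236 233 233 233 233 233 233
 233 233 233 233 232 232 233 233 232 232 232 232 232 232 232 232 232 232
 231 231 231 231 231 231 231 231 231 231 231 231 231 231 231 231 231 230
 225]
[('t', np.float64(71.4)), ('eef_pos', array([0.543, 0.147, 0.24 ])), ('contact_force', array([0.059, 0.131, 0.831])), ('opening', np.float64(0.08)), ('finger_force', np.float64(0.0))]
```

View pics/L2m.png

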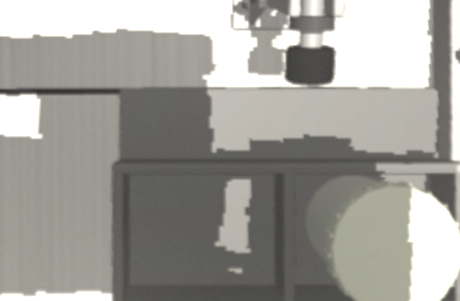

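Front edge now at row ~88.5 against the line centre at ~91, so about 1 mm past: within tolerance. Next, check both fence corners.

Run:
```python
from h import *
d2=load('L2'); g=cv2.cvtColor(cv2.imread('pics/L2m.png'),cv2.COLOR_BGR2GRAY).astype(int); print(g[82:100,60],g[82:100,100])
out=[]
for f,ty in (('Fa',-.03),('Fb',-.20)):
    p=sw(.085,ty,.24); go(p,PHI); bot.sleep(.2); d=snap('wrist',f)
    yc=.038 if f=='Fa' else -.123
    xs=np.arange(.06,.13,.00025); ys=np.arange(yc+.025,yc-.03,-.00025)
    m=np.array([[w2px(d,sw(x,y,.098)) for x in xs] for y in ys],np.float32)
    im=cv2.remap(d['img'],m[...,0],m[...,1],cv2.INTER_CUBIC); out.append(cv2.resize(im,None,fx=1.3,fy=1.3))
cv2.imwrite('pics/c8.png',np.vstack(out)); print(out[0].shape)
```

```text
[154 154 153 152 143 132 106  78  54  52  61  75 108 137 156 153 153 152] [154 155 154 154 145 133 108  79  59  58  70  88 117 143 157 154 156 156]
(286, 364, 3)
```

View pics/c8.png

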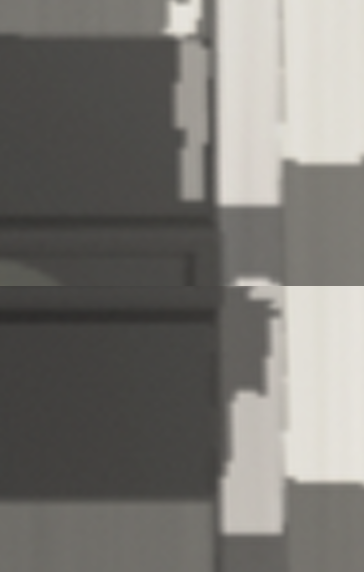

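Both corners show no gap over about 1 mm. Next, the clamp.

Run:
```python
from h import *
effector.move_gripper(0.0,10)
s=bot.sense()['eef_pos']; bot.move_linear([s[0],s[1],.36])
def pt(deg,r=.092,off=0):
    t=np.radians(deg); y=.152+r*np.cos(t)-(.009+off)*np.sin(t)-.0095*np.sin(t)**.5*1 if deg>0 else .152+r
    z=.144+r*np.sin(t)+(.009+off)*np.cos(t); return sw(.0225,y,z)
a=pt(57,off=.02); go([a[0],a[1],.36],PHI); bot.move_linear(a)
for deg in range(54,-6,-6):
    r=bot.move_linear(pt(deg),vel=.06,until_force=40); s=bot.sense()
    print(deg,r,ws(s['eef_pos']).round(3),s['eef_pos'][2].round(4),(s['contact_force']).round(1))
    if r: break
p=bot.sense()['eef_pos']; bot.move_linear([p[0],p[1],.30]); bot.sleep(.2)
d=snap('wrist','K0')
go(sw(-.02,-.03,.28),PHI); bot.sleep(.3); d=snap('wrist','K1'); st()
b=cv2.imread('pics/K1.png')
xs=np.arange(-.115,.115,.0005); ys=np.arange(.10,-.03,-.0005)
m=np.array([[w2px(d,sw(x,y,.09)) for x in xs] for y in ys],np.float32)
im=cv2.remap(d['img'],m[...,0],m[...,1],cv2.INTER_CUBIC)
cv2.imwrite('pics/c9.png',np.vstack([b[:300],np.pad(im,((0,0),(0,100),(0,0)))]))
```

```text
54 False [0.022 0.191] 0.223 [ 0.  -0.4  0.6]
48 False [0.022 0.199] 0.2178 [ 0.5 -0.2  0.7]
42 False [0.022 0.207] 0.2116 [ 0.6 -0.   0.7]
36 False [0.022 0.214] 0.2047 [ 0.4 -0.5  0.4]
30 False [0.022 0.221] 0.1971 [-0.3  0.1 -0.3]
24 False [0.022 0.226] 0.1888 [-0.2 -0.4  0.1]
18 False [0.022 0.232] 0.1801 [-0.  -0.8 -0.7]
12 False [0.023 0.236] 0.1717 [0.8 0.2 0.6]
6 False [0.022 0.239] 0.1611 [-0.2 -0.1  0.6]
0 True [0.024 0.243] 0.1572 [-2.2 -1.9 10.5]
[('t', np.float64(83.992)), ('eef_pos', array([0.543, 0.148, 0.28 ])), ('contact_force', array([-0.512,  0.526, -0.113])), ('opening', np.float64(0.0)), ('finger_force', np.float64(0.0))]
```

View pics/c9.png

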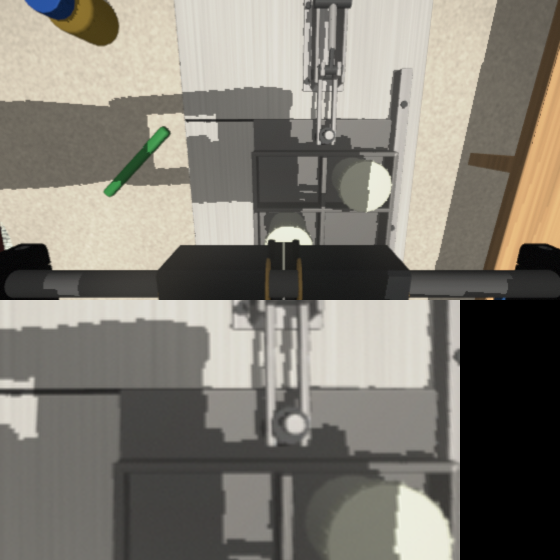

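Bar is down and the spindle sits on the strip, with the edge still on the line, but the push stopped at z=0.157, so the lock is uncertain. I'll press again, slowly.

Run:
```python
from h import *
a=sw(.0225,.250,.30); go(a,PHI); 
bot.move_linear(sw(.0225,.250,.17),vel=.1,until_force=10)
for z in np.arange(.166,.145,-.002):
    r=bot.move_linear(sw(.0225,.250,z),vel=.02,until_force=45); s=bot.sense(); bot.sleep(.1)
    print(z.round(3),r,s['eef_pos'][2].round(4),bot.sense()['contact_force'].round(1))
    if r or bot.sense()['contact_force'][2]>45: break
bot.move_linear(a); snap('wrist','K2')
go(sw(-.02,-.25,.34),PHI); snap('scene','K3'); st()
b=cv2.imread('pics/K3.png'); cv2.imwrite('pics/c10.png',cv2.resize(b[150:285,240:465],None,fx=3.4,fy=3.4,interpolation=cv2.INTER_CUBIC))
```

```text
0.166 False 0.1658 [ 0.   0.  -0.2]
0.164 False 0.1637 [-0.3  0.6 -0.5]
0.162 False 0.1617 [ 0.1 -0.5  0.8]
0.16 False 0.1597 [-0.3 -0.3 -0. ]
0.158 False 0.1578 [0.  0.6 1.3]
0.156 False 0.1575 [-2.4 -1.3  6.2]
0.154 False 0.1574 [-6.4 -2.9 12.2]
0.152 False 0.1572 [-8.4 -6.4 19.6]
0.15 False 0.1571 [-12.4  -8.4  27.9]
0.148 False 0.1569 [-14.6 -11.   34.4]
0.146 False 0.1569 [-19.7 -13.7  41.3]
[('t', np.float64(93.592)), ('eef_pos', array([ 0.559, -0.072,  0.34 ])), ('contact_force', array([-0.004,  0.326,  0.127])), ('opening', np.float64(0.0)), ('finger_force', np.float64(0.0))]
```

View pics/c10.png

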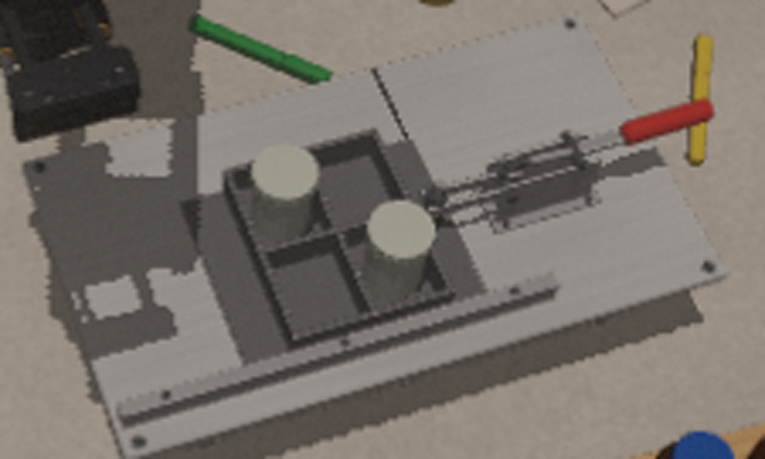

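The handle holds against 41 N at a hard stop and lies level, so it is locked. My picture quota is used up, so I'll check the marker and edge numerically.

Run:
```python
from h import *
go(sw(-.02,-.03,.30),PHI); bot.sleep(.2); d=snap('wrist','Z1')
def prof(x,ys,z): 
    m=np.array([[w2px(d,sw(x,y,z)) for y in ys]],np.float32); return cv2.remap(cv2.cvtColor(d['img'],cv2.COLOR_BGR2GRAY),m[...,0],m[...,1],cv2.INTER_LINEAR)[0]
ys=np.arange(.065,.045,-.0005)
for x in (-.085,-.07,-.04,-.02,.0,.07,.085): print(x,prof(x,ys,.09))
bot.movej([1.137,.22,1.526,0,1.395,-.126]); d=snap('top','Z2')
b=.1145;c=np.array([.5085,-.4567]);e=np.array([np.cos(b),np.sin(b)]);n=np.array([-e[1],e[0]])
g=cv2.cvtColor(d['img'],cv2.COLOR_BGR2GRAY)
us=np.arange(.11,-.111,-.01); vs=np.arange(.05,-.051,-.005)
m=np.array([[w2px(d,[*(c+u*e+v*n),.012]) for v in vs] for u in us],np.float32)
print(cv2.remap(g,m[...,0],m[...,1],cv2.INTER_LINEAR)); st()
```

```text
-0.085 [111 110 110 111 111 111 111 112 112 112 112 111 111 111 110 110 106 101
  88  66  48  47  46  56  70  84  97 108 109 110 110 110 110 110 110 111
 111 111 111 111 110]
-0.07 [113 113 113 113 113 113 113 113 113 113 113 112 113 113 110 108 100  90
  77  59  43  45  47  58  72  86  99 110 111 112 112 112 112 111 111 112
 112 112 111 111 112]
-0.04 [113 112 112 112 112 113 113 113 113 113 113 113 112 112 111 109 103  95
  87  79  72  71  70  70  70  70  70  70  69  69  69  69  70  70  70  70
  70  70  69  69  69]
-0.02 [118 118 118 117 117 117 117 117 117 117 116 116 116 116 113 110 102  90
  79  75  71  71  70  70  70  70  70  70  70  69  69  70  70  69  69  69
  69  69  70  70  69]
0.0 [217 217 217 217 217 217 217 217 217 217 217 217 216 216 211 206 191 165
 143 142 140 140 140 140 140 141 141 141 141 141 140 140 140 141 141 141
 140 140 140 140 140]
0.07 [213 213 213 213 214 213 213 212 212 213 213 213 213 212 208 201 190 160
 130 130 136 138 138 138 138 137 137 138 138 137 136 137 137 137 137 137
 137 137 137 137 137]
0.085 [213 213 213 213 214 214 214 214 214 214 214 214 213
[... 1649 characters left out ...]
4  15  13  11   6   7  11  11  13  14  14  13  13   8
   18  69 104]
 [112  88  38  12  13  14  14  12   6   8  12  11  12  14  14  14  12   8
   20  67 104]
 [108  88  36  11  15  14  15  14  14  13  13  13  14  14  13  14  13   8
   20  70 103]
 [110  96  47  16  20  25  23  22  26  28  26  23  26  27  26  25  24  27
   37  76 107]
 [108 107 102 100 101 103 102 101 106 106 105 106 107 107 105 104 106 109
  110 110 111]
 [111 112 112 110 110 110 109 109 111 111 112 112 111 111 111 112 114 112
  112 111 109]]
[('t', np.float64(96.858)), ('eef_pos', array([0.191, 0.595, 0.223])), ('contact_force', array([0.118, 0.241, 0.58 ])), ('opening', np.float64(-0.0)), ('finger_force', np.float64(0.0))]
```

```bash
python3 -c "
from h import *
print(bot.close_job())"
```

```text
the job is handed in; nothing more can be done
None
```

I handed the job in and got no verdict back: the marker lies flat in the tray, both pots on the bench stand in the carrier, the carrier is flush to within about 1 mm with its front edge about 1.5 mm past the line, and the clamp handle is down against a hard stop (held 41 N), though I couldn't read its angle or the spindle force directly.

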